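# Press home the window clips of a brooder lid

## Robot

A 6-joint arm with a two-finger parallel gripper is mounted at the origin on the work surface. World frame = base frame: x ahead of the robot, y to its left, z up, the work surface at z = 0. Lengths are in m, angles in rad, forces in N, time in s.
With the tool pointing down it reaches from about 0.4 to 0.825 m from the base axis. Payload 7 kg.
Tool frame: the origin (TCP) lies at the very end of the fingers, on their centre line; the grasp point (between the pads) lies 19 mm behind it; z points along the fingers, y is the line along which they close (so a half turn about z gives the same grasp; the last joint's range is limited). The gripper opens to 85 mm and grips with 20 to 120 N. Pads are 22 mm wide; open, the fingers measure 114 mm over their backs; the gripper's body (76 mm by 85 mm) begins 54 mm behind the grasp point. The pads swing forward as they close: fully open they stand 13 mm farther back than shut.
Start: joints at [1.526, 0.359, 0.012, 0, -1.224, -0.288], TCP at [0.221, 0.638, 0.231] pointing down, gripper open.
Joint ranges: [-3.07, 3.07], [-1.43, 2.12], [-1.02, 1.25], [-3.03, 1.67], [-3.05, -0], [-3.03, 3.03]. Speed limits (rad/s): [2.39, 2.39, 3.01, 3.14, 3.14, 3.14].

## Interface

Orientations are given as a 3x3 rotation matrix whose columns are the frame's x, y, z axes.
In Python, from workcell import sensors, cams, ticket gives the robot as it stands.
- The arm moves only by the tool move_arm, never from a script. Its argument "plan" is one flat list of numbers, 5 for each row, row after row: the shift along the tool's x, y, z in units of 40 mm (1.0 is 40 mm), then the turn about the tool's z in units of 8 degrees (1.0 is 8 degrees), then the opening, from 0 (shut) to 1 (fully open). A call has 1 to 20 rows; each row shifts and turns the commanded pose from where the row before left it, along the tool's axes as they then stand; what a row does not reach is not made up. A row lasts 1/10 s, in which the tool goes at most 50 mm and 8.59 degrees, less where a joint would pass 70% of its speed; a pose out of reach is approached as far as the arm can. A call is refused whole if a number of a shift passes 1 or a number of a turn 1, either way. A call with a gripper value outside its range is refused whole. The fingers move at their own pace and stop on an object; the grip force is fixed at half the most. Time passes only in rows, so rows that do not move let the fingers close. It gives the time, the measured TCP pose, the force, the opening and the grip force at its end, in the units of the state.
- sensors.get_state(): the state, without advancing time (a new reading comes with each control period).
- cams.camera(name): name is "scene" or "top"; returns (picture, depth): 420x560x3 uint8, red, green, blue; 420x560 float32, m along the optical axis (not along the pixel's ray), 0 where there is no reading.
- cams.camera_model(name): a dict with "K" (3x3 intrinsics, pixels), "camera_from_world" (4x4, takes a point from world to camera coordinates). Camera axes: x right, y down, z forward; pixel columns grow to the right and rows downward; lengths in m; the calibration is good to about 2 mm. A picture is of the moment at which its call begins. camera_model takes no time and is no camera call.
- ticket.sign_off(): hands the job in; it is judged then, once.
The state is a dict: "time": time; "joint_positions": joint angles; "qvel": joint speeds; "joint_efforts": joint torques, N m; "eef_pos": TCP position; "tool_rot": TCP orientation; "wrist_force": force on the tool from outside, world axes, zero at the start; "moment": the same for the moment, N m; "width": finger opening in m; "grasp_force": force on a finger pad.
Only numpy, scipy, OpenCV 4.12 (cv2) and the standard library are available. Lean on these libraries where they do the work, as an engineer would, in place of code of your own. Each camera call takes 0.05 s, during which the arm holds its last target. There are 200 camera calls.

## Task

Take the sprung pressing block from its stand and sweep it lengthways along the row of raised clips on the brooder lid, in one unbroken stroke from the round-vent end to the other end, its sole staying on the row, pressing gently, without bottoming the spring in its grip, so that every clip is fully home. Then gently put the block back upright on its narrow stand, lengthways and centred as it was. Press the clips only with the block, and leave everything else where it is.

Things in the scene. Friction and masses are not known exactly. Their poses are not given: they have to be found in the camera images.
- lid: White brooder lid lying flat, fixed: 180 (x) x 320 (y) mm, top 40 mm above its origin (centre of its underside). Eight grey clips, each 18 (x) x 26 (y) mm, in a row at x = -65 mm, side towards the robot: clip 0 at y = +98 mm (vent end), then every 28 mm to clip 7 at y = -98 mm. A flat window lies beside the row; a round steel vent, 5 mm high, at x = 30, y = 118 mm
- row_start (a point): point on the lid's top surface at the middle of clip 0, the vent end of the row
- row_end (a point): point on the lid's top surface at the middle of clip 7, the other end of the row
- clip0 (a joint): how far clip 0 is pressed in, m: 0 = raised (its top 6 mm above the lid's top), 0.005 = fully home (1 mm above); it stays where it is pressed; about 2 to 3 N moves it
- clip1 (a joint): how far clip 1 is pressed in, m: 0 = raised (its top 6 mm above the lid's top), 0.005 = fully home (1 mm above); it stays where it is pressed; about 2 to 3 N moves it
- clip2 (a joint): how far clip 2 is pressed in, m: 0 = raised (its top 6 mm above the lid's top), 0.005 = fully home (1 mm above); it stays where it is pressed; about 2 to 3 N moves it
- clip3 (a joint): how far clip 3 is pressed in, m: 0 = raised (its top 6 mm above the lid's top), 0.005 = fully home (1 mm above); it stays where it is pressed; about 2 to 3 N moves it
- clip4 (a joint): how far clip 4 is pressed in, m: 0 = raised (its top 6 mm above the lid's top), 0.005 = fully home (1 mm above); it stays where it is pressed; about 2 to 3 N moves it
- clip5 (a joint): how far clip 5 is pressed in, m: 0 = raised (its top 6 mm above the lid's top), 0.005 = fully home (1 mm above); it stays where it is pressed; about 2 to 3 N moves it
- clip6 (a joint): how far clip 6 is pressed in, m: 0 = raised (its top 6 mm above the lid's top), 0.005 = fully home (1 mm above); it stays where it is pressed; about 2 to 3 N moves it
- clip7 (a joint): how far clip 7 is pressed in, m: 0 = raised (its top 6 mm above the lid's top), 0.005 = fully home (1 mm above); it stays where it is pressed; about 2 to 3 N moves it
- block: Pressing block: aluminium shoe 94 long (y) x 32 wide (x) mm (slippery sole) with a black sprung grip above. The sole's flat is 40 mm long; both ends slope up 18 degrees like a ski to slide over raised clips. Origin: centre of the sole (underside), z up. Spring out, the grip is 28 (x) x 44 (y) mm, from 33 to 83 mm above the sole. About 0.24 kg. Starts on the stand
- grip_mid (a point): point on the block's axis in the black grip, 20 mm below the grip's top; 63 mm above the sole with the spring out
- grip (a joint): how far the grip is pressed down on its spring, m: 0 = out, 0.016 = bottomed (avoid). The spring pushes with 4.5 N at first contact, 12.5 N at bottom; about 6 mm (7.5 N) is right for the stroke
- stand: Wooden stand, fixed: foot 90 (x) x 110 (y) mm, narrow flat top 36 (x) x 70 (y) mm, 60 mm above its underside. Origin: centre of its underside. The block stands on the centre of the top, its long axis along the stand's y
- bowl: bystander: cream ceramic bowl, 116 mm wide, 65 mm tall, beside the stand; origin at its underside or middle
- dish: bystander: white plastic dish, 96 mm wide, 35 mm tall, beside the stand; origin at its underside or middle
- spoon: bystander: steel spoon, 150 mm long, lying on the lid's window; origin at its underside or middle
- bottle_a: bystander: clear bottle, 60 mm wide, 160 mm tall; origin at its underside or middle
- bottle_b: bystander: clear bottle, 60 mm wide, 150 mm tall; origin at its underside or middle
- crock: bystander: cream ceramic bowl, 120 mm wide, 80 mm tall; origin at its underside or middle
- jar: bystander: amber jar, 70 mm wide, 90 mm tall; origin at its underside or middle
Mind the look-alikes: they are no part of the job. Of the things that look like the stand, take the one that is farthest to the robot's left at the start. Several things have the shape of the block; the one meant has the colours described above.

How it is judged:
On the way, in this order (a step that is already met when the one before it is completed fails the run):
1. the block is lifted off its stand by 20 mm or more (z of block in the frame of stand above 0.08 m), for 0.1 s.
2. the block presses at the vent end: clip 0 is home (4 mm or more) while clips 4 to 7 are still raised (contact force between block and lid above 1 N and value of joint clip0 above 0.004 m and value of joint each of clip4, clip5, clip6, clip7 below 0.003 m), for 0.05 s.
3. the block, long axis along the row, bears on the far end of the row (1 N or more) with all eight clips home (4 mm or more) (contact force between block and lid above 1 N and angle between the y axis of block and the y axis of lid, either way round below 0.4 rad and value of joint each of clip0, clip1, clip2, clip3, clip4, clip5, clip6, clip7 above 0.004 m), for 0.1 s.
At the end, for the whole second after the job is handed in: All eight clips are pressed in by 4 mm or more of 5. The block is at rest upright (within 0.1 rad) on top of the stand, its sole within 3 mm of the stand's top height, centred within 12 mm across and 20 mm along, its long axis within 0.3 rad of the stand's (value of joint each of clip0, clip1, clip2, clip3, clip4, clip5, clip6, clip7 above 0.004 m and x of block in the frame of stand between -0.012 and 0.012 m and y of block in the frame of stand between -0.02 and 0.02 m and z of block in the frame of stand between 0.057 and 0.063 m and angle between block's own z axis and vertical below 0.1 rad and angle between the y axis of block and the y axis of stand, either way round below 0.3 rad and linear speed of block below 0.02 m/s and angular speed of block below 0.2 rad/s); the robot touches nothing.
It fails at once if the block is lifted off the row (sole more than 14 mm above the lid's top) after clip 0 is home and before clip 7 is pressed by 3 mm (value of joint clip0 above 0.004 m and value of joint clip7 below 0.003 m and z of block in the frame of lid above 0.054 m).
It fails at once if the block is pressed so hard that the spring in its grip bottoms (over 15.2 mm of 16) (value of joint grip above 0.0152 m).
It fails at once if the block is forced or dropped on the stand with more than 40 N (contact force between block and stand above 40 N).
It fails at once if the robot itself presses on the lid or its clips (contact force between any of the fingers, the arm and lid above 1 N).
It fails at once if a bystander is moved by more than 30 mm (distance of any of bowl, dish, spoon, bottle_a, bottle_b, crock, jar from where it was at the start of the episode above 0.03 m).
It also fails if it takes over 56 s, if anything falls off the work surface, if the arm or the gripper's body presses on something with over 40 N, if the wrist force passes 120 N, or if a joint passes its speed limit or range.

## Working session

There is one attempt and no reset: what is moved stays moved. The work goes in short steps, Python scripts to look and compute and a tool call to move; the robot and the scene stay as the last step left them, time stands still between calls to the robot, and variables do not carry over. Pictures are saved under pics/ and viewed, at most 10 in all, crops included, and the job is handed in when it is done.

Besides the shell and the picture viewer there is one more tool, called after ">>>" by a JSON object that holds its "op" and its "data". move_arm: Moves the arm, as the interface text tells. Its arguments: {"type":"object","properties":{"plan":{"type":"array"}},"required":["plan"]}

```bash
mkdir -p pics; cat > h.py <<'E'
import numpy as np, cv2
from workcell import sensors, cams, ticket
def grab(n):
    im,d=cams.camera(n); m=cams.camera_model(n); return im,d,np.array(m["K"]),np.array(m["camera_from_world"])
def pts(d,K,T):
    v,u=np.mgrid[:d.shape[0],:d.shape[1]]
    c=np.stack([(u-K[0,2])/K[0,0]*d,(v-K[1,2])/K[1,1]*d,d],-1)
    return (c-T[:3,3])@T[:3,:3]
def ray(u,v,z,K,T):
    r=np.linalg.inv(K)@[u,v,1]; o=-T[:3,:3].T@T[:3,3]; w=T[:3,:3].T@r
    return o+w*(z-o[2])/w[2]
def proj(p,K,T):
    c=T[:3,:3]@p+T[:3,3]; c=K@c; return c[:2]/c[2]
E
python3 - <<'E'
from h import *
for n in("scene","top"):
    im,d,K,T=grab(n); np.savez(""+n+"0.npz",im=im,d=d,K=K,T=T); cv2.imwrite(f"pics/{n}0.png",im[...,::-1])
    print(n,K[0,0],-T[:3,:3].T@T[:3,3],T[2,:3],(d>0).mean())
s=sensors.get_state(); print(s["time"],s["eef_pos"],np.round(s["tool_rot"],3).tolist(),s["width"],s["wrist_force"])
E
```

```text
scene 396.43203670699376 [ 1.67518335 -0.05918598  0.82388292] [-0.84787991  0.06416571 -0.5262912 ] 0.9484098639455782
top 530.9872080489852 [0.27582743 0.03915818 1.71331602] [ 0.15480531 -0.01181607 -0.98787433] 0.9961437074829932
0.1 [0.22036965 0.63754075 0.230437  ] [[0.945, -0.327, -0.0], [-0.327, -0.945, -0.001], [0.0, 0.002, -1.0]] 0.08542831782059217 [ 0.06641435  0.15879768 -0.66315224]
```

View pics/scene0.png

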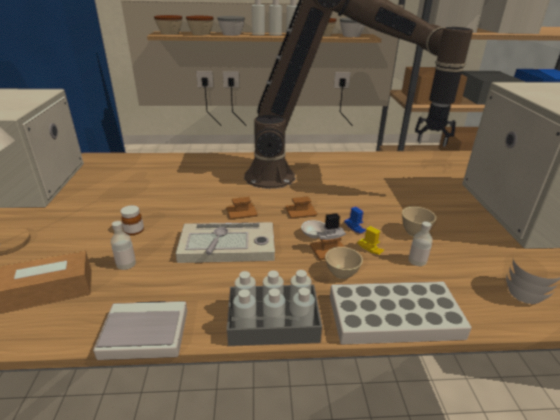

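View pics/top0.png

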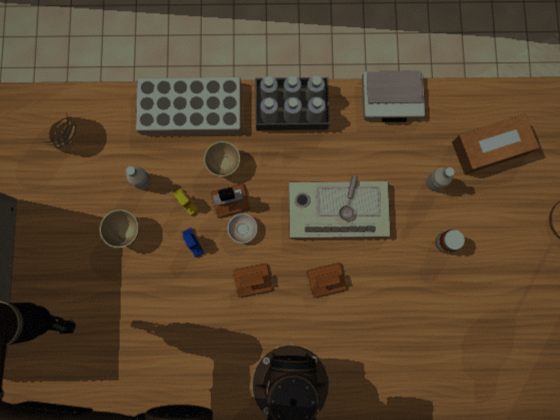

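Top view: three stand look-alikes at (231,200), (253,280), (325,280). The one at (231,200) is farthest left (largest y) and carries the aluminium and black block. The blue (193,242) and yellow (185,203) ones are the wrong colours. The lid is at (339,209), with its vent at (302,200) and the clip row at v≈229. I'll confirm this in a crop and measure.

```bash
cat > m.py <<'E'
from h import *
D={n:np.load(n+"0.npz") for n in("scene","top")}
def c(n,a,b,e,f,s,g=2.0): 
    return np.clip(cv2.resize(D[n]["im"][b:f,a:e],None,fx=s,fy=s,interpolation=cv2.INTER_CUBIC)*g,0,255).astype(np.uint8)
A=c("top",170,135,270,260,4);B=c("scene",290,190,390,290,4,1.3)
B=cv2.copyMakeBorder(B,0,100,0,0,0)
cv2.imwrite("pics/crop.png",np.hstack([A,B])[...,::-1])
cv2.imwrite("pics/lid.png",c("top",280,172,400,248,6)[...,::-1])
for n in D:
    im,d,K,T=[D[n][k] for k in("im","d","K","T")]; P=pts(d,K,T); D[n].f=None
    x,y,z=P[...,0],P[...,1],P[...,2]
    R=(x>.3)&(x<.9)&(abs(y)<.5)&(d>0)
    blk=im.max(-1)<(30 if n=="top" else 40)
    m=(R&(z>.11)&(z<.17)).astype(np.uint8)
    k,l,st,ce=cv2.connectedComponentsWithStats(m)
    for i in range(1,k):
        if st[i,4]>15:
            q=P[l==i]; print(n,"hi",st[i],ce[i].round(1),q.min(0).round(4),q.max(0).round(4),np.median(q,0).round(4),"dark",(blk&(l==i)).sum())
E
python3 m.py
```

```text
scene hi [325 213  16  15 181] [332.3 219.7] [0.5659 0.1666 0.1101] [0.6025 0.2126 0.1477] [0.5932 0.1878 0.1332] dark 133
scene hi [112 221  16  20 205] [118.8 231.2] [ 0.6221 -0.4987  0.11  ] [ 0.6584 -0.4619  0.1638] [ 0.644  -0.4797  0.1323] dark 0
scene hi [418 222  14  17 149] [425.2 229.8] [0.6419 0.4594 0.1103] [0.6791 0.4947 0.154 ] [0.6624 0.4732 0.1329] dark 0
scene hi [235 271  21  19 284] [245.  281.3] [ 0.8463 -0.1194  0.1101] [ 0.8936 -0.0662  0.1427] [ 0.8754 -0.0922  0.1173] dark 0
scene hi [263 271  21  19 283] [273.  280.5] [ 0.8451 -0.045   0.1107] [0.8944 0.0091 0.1433] [ 0.8763 -0.0188  0.1181] dark 0
scene hi [291 270  21  19 281] [301.  279.7] [0.8423 0.0299 0.1104] [0.8945 0.0846 0.1427] [0.8758 0.0553 0.1178] dark 0
top hi [261  97  17  17 210] [268.8 104.6] [0.8373 0.0285 0.1101] [0.8914 0.0791 0.1472] [0.8611 0.0537 0.1167] dark 0
top hi [285  97  17  17 201] [293.1 104.5] [ 0.8356 -0.0471  0.11  ] [0.891  0.0036 0.1481] [ 0.8606 -0.0213  0.1178] dark 0
top hi [308  96  18  18 210] [316.5 104.4] [ 0.8368 -0.1228  0.11  ] [ 0.8921 -0.0689  0.1455] [ 0.8598 -0.0949  0.1173] dark 0
top hi [126 166  15  13 122] [132.5 171.6] [0.6347 0.4533 0.1102] [0.665  0.4872 0.1582] [0.6485 0.4682 0.1443] dark 0
top hi [437 167  17  15 171] [445.4 173.4] [ 0.613  -0.4997  0.1101] [ 0.6554 -0.4623  0.1641] [ 0.6317 -0.4805  0.1322] dark 0
top hi [219 187  16  14 159] [226.2 193.2] [0.5627 0.163  0.1107] [0.5979 0.2073 0.1502] [0.5785 0.1858 0.1395] dark 141
```

```bash
python3 - <<'E'
from h import *
D=np.load("top0.npz"); im,d,K,T=[D[k] for k in("im","d","K","T")]; P=pts(d,K,T)
z=P[...,2]
print("table",np.median(z[300:340,180:240]))
m=np.zeros(z.shape,np.uint8); m[175:245,280:400]=((z>.03)&(z<.06)&(d>0))[175:245,280:400]
m=cv2.morphologyEx(m,cv2.MORPH_OPEN,np.ones((5,5)))
q=P[m>0]; print("lid z",np.percentile(q[:,2],[5,25,50,75,95]).round(4))
r=cv2.minAreaRect((q[:,:2]*1000).astype(np.float32)); print(r)
# stand top around block, dish,bowl
print(np.round(z[185:215:2,208:252:2]*1000).astype(int))
E
```

```text
table -0.0015381301379210875
lid z [0.033  0.0368 0.0396 0.0428 0.0483]
((545.1036987304688, -165.88304138183594), (319.7724914550781, 180.67604064941406), 89.55732727050781)
[[  -3   -1   -6    2   -1    1   -2   -4    0   -8   -3    0    0   12
    12   10   12   21   -9   -8    1    5]
 [  -3   -1   -9   -3   -5  -12   -2    2    3   22   14  137   11   11
    17   10   10   18   14   -1    2    1]
 [  -5   -3   -1   -2   -3    8    6  143  150  144  145  139  143  104
    13   75   70   13    7    7    2 1713]
 [   1   -9   10   14   15   17  141  146  143  142  138  136  137   99
    71   69   79   12    4   -4    4   -4]
 [  -3    3   18   15    9   17  144  148  140  139  146  138  139   99
    75   70   78   75   10   -9   -7   -5]
 [  -7   -7   19   72   66   68  143  141  135  136  130  136  143  124
    72   74   71   76   13   17    1    1]
 [  -6    4   -8   81   83   75  135  141  139  137  132  126  118  104
    72   71   69   73   14   13    2   -5]
 [ -10   -2   -1   73   68   67   95  130  111  107   95   99   93   73
    69   69   62   10   10   15    3   -4]
 [ -11    1   -3   72   74   66   70   92   97   72   76   69   69   54
    47   13   12   15   18    6   18   -1]
 [   4    0    5    7   74   73   68   64   65   60   58   19   13   27
  1713   17   11   16 1713    5   15    6]
 [   3   -6   -6   -5   12    2   53   54    8    2    5    2    6    7
    14   15   19   10   12   13   12    3]
 [  -5   -1    3    4   13   20   15   10   15   14    7    9    9   13
    12   13   14   10    8   10   15   -9]
 [  -7   -6   -8   -1   11   14   21   13    1    8    9   14   15   12
    17   13   11   14   18   14    6    3]
 [  -3    0   -5   -7   12   17   12    9    4    9   10   17    5   10
    13    8   14   -4    1   -9   -5   -5]
 [  -8   -8   -3   -2    0    6    5    8   10   13    9   16   15    1
    -8    1 1713   33   40   -2   -3   -7]]
```

View pics/crop.png

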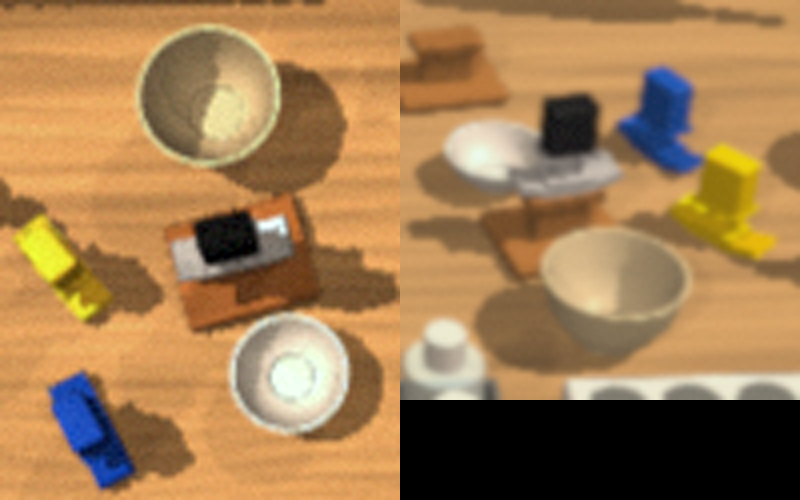

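View pics/lid.png

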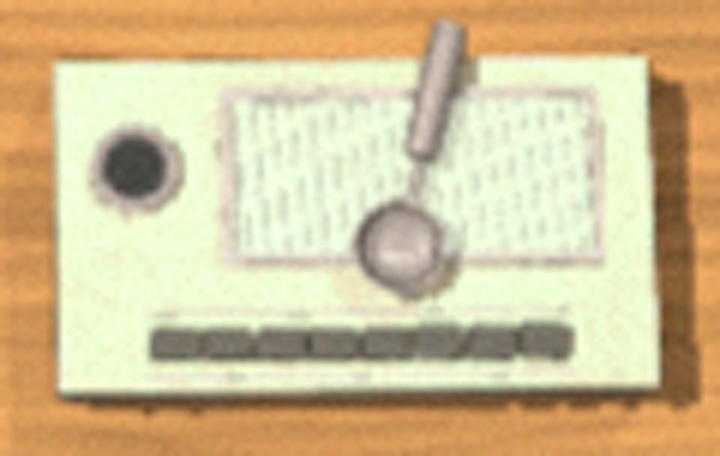

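The crop confirms the block: black grip with aluminium shoe on the stand at top (226,193), scene (332,220). The lid crop shows the vent at the left end and 8 clips at crop v≈342. Next I'll refine the poses.

```bash
cat > m2.py <<'E'
from h import *
def rect(mask,z,K,T):
    c=max(cv2.findContours(mask.astype(np.uint8),cv2.RETR_EXTERNAL,cv2.CHAIN_APPROX_NONE)[0],key=cv2.contourArea)[:,0]
    w=np.array([ray(u,v,z,K,T)[:2] for u,v in c]); return cv2.minAreaRect((w*1000).astype(np.float32)),w
def win(s,a,b,c,d):
    m=np.zeros(s,bool); m[b:d,a:c]=1; return m
for n in("top","scene"):
    D=np.load(n+"0.npz"); im,d,K,T=[D[k] for k in("im","d","K","T")]; P=pts(d,K,T); x,y,z=np.moveaxis(P,-1,0); s=z.shape
    hsv=cv2.cvtColor(im,cv2.COLOR_RGB2HSV).astype(int)
    near=(abs(x-.575)<.09)&(abs(y-.18)<.09)
    t=near&(z>.11)&(z<.17)
    top=t&(z>.125)&(im.max(-1)<70)
    q=P[top]; zt=np.percentile(q[:,2],[50,75,90]); print(n,"grip z pct",zt.round(4),"n",top.sum())
    print(" grip top rect",rect(t,.143,K,T)[0])
    sh=near&(im.max(-1)>45)&(hsv[...,1]<70)&(z>.05)&(z<.11)
    u=cv2.morphologyEx((sh|t).astype(np.uint8),cv2.MORPH_CLOSE,np.ones((3,3)))
    print(" shoe z",np.percentile(P[sh][:,2],[10,50,90]).round(4),"rect",rect(u if n=="top" else sh,.078,K,T)[0])
    v,uu=np.nonzero(sh); A=P[sh]; 
    e=np.linalg.svd(A[:,:2]-A[:,:2].mean(0),full_matrices=False)[2][0]; print(" shoe pca deg",np.degrees(np.arctan2(-e[0]*np.sign(e[1]),abs(e[1]))), "mean",A.mean(0).round(4))
    w=near&(hsv[...,1]>0)
    # clips
    lid=(abs(x-.48)<.03)&(y<.0)&(y>-.31)&(z>.025)&(z<.065)
    cm=lid&(hsv[...,2]<(60 if n=="top" else 110))
    cm=cv2.morphologyEx(cm.astype(np.uint8),cv2.MORPH_CLOSE,np.ones((1,7)))
    r,w=rect(cm,.046,K,T); print(" clips",r,"z",np.percentile(P[cm>0][:,2],[10,50,90]).round(4))
    cv2.imwrite(f"pics/mask_{n}.png",np.hstack([cm*255,t*100+sh*255]).astype(np.uint8))
    if n=="top":
        L=(x>.4)&(x<.7)&(y>-.36)&(y<.02)&(z>.025)&(z<.065)
        L=cv2.morphologyEx(L.astype(np.uint8),cv2.MORPH_OPEN,np.ones((5,5)));print(" lid",rect(L,.04,K,T)[0])
    f=(abs(x-.575)<.09)&(abs(y-.18)<.09)&(hsv[...,0]<13)&(hsv[...,1]>140)&(z<.03)
    print(" stand?",f.sum()); 
    G=cv2.morphologyEx(f.astype(np.uint8),cv2.MORPH_OPEN,np.ones((3,3))); 
    if n=="top": G=cv2.morphologyEx(G|t.astype(np.uint8)|sh.astype(np.uint8),cv2.MORPH_CLOSE,np.ones((5,5)));print(" foot",rect(G,.012,K,T)[0])
    C=P[near&(z>.055)&(z<.085)]; print(" z in stand/shoe",len(C))
E
python3 m2.py
```

```text
top grip z pct [0.1406 0.1435 0.1459] n 144
 grip top rect ((577.813232421875, 185.00003051757812), (33.334754943847656, 44.40863800048828), 14.867098808288574)
 shoe z [0.0646 0.0716 0.0847] rect ((584.9203491210938, 187.3917236328125), (46.43162155151367, 90.06233978271484), 13.601933479309082)
 shoe pca deg 14.365896998596847 mean [0.5776 0.1847 0.0732]
 clips ((476.890625, -166.20989990234375), (215.68331909179688, 12.754862785339355), 89.27815246582031) z [0.0367 0.0427 0.0483]
 lid ((543.7742309570312, -165.57252502441406), (319.22528076171875, 180.1692352294922), 89.92135620117188)
 stand? 202
 foot ((597.39501953125, 193.374267578125), (48.305477142333984, 93.69717407226562), 13.601988792419434)
 z in stand/shoe 218
scene grip z pct [0.1404 0.143  0.1444] n 99
 grip top rect ((609.6306762695312, 184.31942749023438), (46.39945983886719, 90.45399475097656), 75.17002868652344)
 shoe z [0.0683 0.0739 0.0975] rect ((577.29931640625, 187.5807647705078), (92.52873229980469, 84.3895034790039), 88.13133239746094)
 shoe pca deg 10.160836637168817 mean [0.5893 0.1881 0.0778]
 clips ((485.6895446777344, -162.92730712890625), (17.561500549316406, 209.51705932617188), 0.908698558807373) z [0.0419 0.0443 0.047 ]
 stand? 0
 z in stand/shoe 315
```

```bash
python3 - <<'E'
from h import *
for n in("top","scene"):
    D=np.load(n+"0.npz"); im,d,K,T=[D[k] for k in("im","d","K","T")]; P=pts(d,K,T); x,y,z=np.moveaxis(P,-1,0)
    t=(abs(x-.575)<.09)&(abs(y-.18)<.09)&(z>.1)&(z<.17)
    a=np.radians(14.3); ex=np.array([np.cos(a),np.sin(a)]); ey=np.array([-ex[1],ex[0]])
    v,u=np.nonzero(t)
    W=np.array([ray(p,q,.143,K,T)[:2] for p,q in zip(u,v)])
    X=W@ex*1000; Y=W@ey*1000
    print(n,"x ext",np.percentile(X,[0,3,97,100]).round(1),"y ext",np.percentile(Y,[0,3,97,100]).round(1))
    q=P[t&(z>.136)]; print(" top pts x",np.percentile(q[:,:2]@ex*1000,[2,50,98]).round(1),"y",np.percentile(q[:,:2]@ey*1000,[2,50,98]).round(1),len(q))
    q=P[t]; print(" all pts x",np.percentile(q[:,:2]@ex*1000,[2,50,98]).round(1),"y",np.percentile(q[:,:2]@ey*1000,[2,50,98]).round(1),len(q))
    o=-T[:3,:3].T@T[:3,3]; print(" pix per m",np.round((W.max(0)-W.min(0)),3))
s=sensors.get_state();print(s["time"])
E
```

```text
top x ext [584.6 588.5 621.1 622.2] y ext [10.7 15.1 56.6 58.8]
 top pts x [595.5 608.6 622.3] y [16.8 36.4 57.4] 113
 all pts x [594.4 605.  622.2] y [15.3 36.  57.7] 169
 pix per m [0.04  0.048]
scene x ext [598.9 602.  681.2 687.3] y ext [-10.4  -6.2  56.3  60.9]
 top pts x [599.6 616.4 628.4] y [18.9 36.4 59.5] 78
 all pts x [600.6 623.6 629.1] y [18.1 35.4 59.6] 220
 pix per m [0.094 0.057]
0.1
```

>>> {"op": "move_arm", "data": {"plan": [0.72,0.46,0,0,1,0.72,0.46,0,0,1,0.72,0.46,0,0,1,0.72,0.46,0,0,1,0.72,0.46,0,0,1,0.72,0.46,0,0,1,0.72,0.46,0,0,1,0.72,0.46,0,0,1,0.72,0.46,0,0,1,0.72,0.46,0,0,1,0.72,0.46,0,0,1,0.72,0.46,0,0,1,0.72,0.46,0,0,1,0.72,0.46,0,0,1,0.72,0.46,0,0,1,0.72,0.46,0,0,1,0.6,0.4,0,0,1]}}

```text
time: 1.8
eef_pos: [0.578, 0.1847, 0.2309]
tool_rot: [[0.945, -0.327, -0.001], [-0.327, -0.945, -0.0], [-0.001, 0.001, -1.0]]
wrist_force: [-0.9, 0.3, -0.0]
width: 0.0855
grasp_force: 0.0
```

>>> {"op": "move_arm", "data": {"plan": [0,0,0,0.9,1,0,0,0,0.9,1,0,0,0,0.9,1,0,0,0,0.9,1,0,0,0,0.9,1,0,0,0,0.9,1,0,0,0,0.9,1,0,0,0,0.78,1,0,0,0,0,1]}}

```text
time: 2.7
eef_pos: [0.5771, 0.1861, 0.2309]
tool_rot: [[0.245, -0.969, -0.001], [-0.969, -0.245, -0.0], [0.0, 0.001, -1.0]]
wrist_force: [-1.2, -0.2, -0.4]
width: 0.0852
grasp_force: 0.0
```

>>> {"op": "move_arm", "data": {"plan": [0,-0.15,0.4,0,1,0,0,0.5,0,1,0,0,0.5,0,1,0,0,0.5,0,1,0,0,0.5,0,1,0,0,0.4,0,1,0,0,0.37,0,1,0,0,0,0,1]}}

```text
time: 3.5
eef_pos: [0.5817, 0.1869, 0.1021]
tool_rot: [[0.249, -0.968, -0.004], [-0.968, -0.249, -0.002], [0.001, 0.004, -1.0]]
wrist_force: [-0.1, 0.0, -0.1]
width: 0.0854
grasp_force: 0.0
```

```bash
python3 - <<'E'
from h import *
a=grab("top")[0][150:240,170:290]; b=grab("scene")[0][150:290,270:400]
f=lambda i,g:np.clip(cv2.resize(i,(400,400*i.shape[0]//i.shape[1]),interpolation=cv2.INTER_CUBIC)*g,0,255).astype(np.uint8)
a,b=f(a,1.8),f(b,1.3); h=max(len(a),len(b)); p=lambda i:cv2.copyMakeBorder(i,0,h-len(i),0,0,0)
cv2.imwrite("pics/pre.png",np.hstack([p(a),p(b)])[...,::-1])
E
```

```text
(no output)
```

View pics/pre.png

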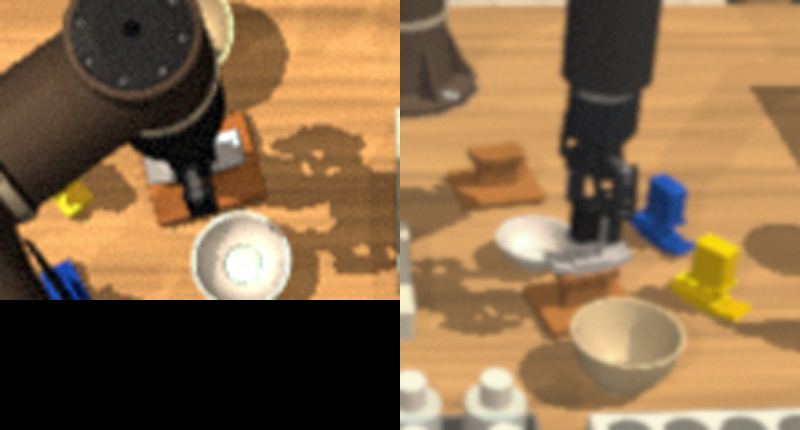

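The gripper straddles the block: finger at left-panel (200,195), shoe unmoved at (225,145). In the scene panel the block stands upright on its stand with the fingers around the grip. Closing now.

>>> {"op": "move_arm", "data": {"plan": [0,0,0,0,0.8,0,0,0,0,0.65,0,0,0,0,0.55,0,0,0,0,0.45,0,0,0,0,0.38,0,0,0,0,0.32,0,0,0,0,0.26,0,0,0,0,0.2,0,0,0,0,0.1,0,0,0,0,0.1,0,0,0,0,0.1,0,0,0,0,0.1]}}

```text
time: 4.8
eef_pos: [0.5831, 0.1876, 0.1045]
tool_rot: [[0.247, -0.969, -0.0], [-0.969, -0.247, -0.0], [0.0, 0.0, -1.0]]
wrist_force: [-1.7, -0.6, 3.4]
width: 0.0277
grasp_force: 59.5
```

```bash
python3 - <<'E'
from h import *
s=sensors.get_state(); print(s["time"],s["eef_pos"],s["wrist_force"],s["width"],s["grasp_force"])
E
```

```text
4.8 [0.58307858 0.18761575 0.10450757] [-1.6886048  -0.61828474  3.43568283] 0.027651391763568033 59.4681179523468
```

>>> {"op": "move_arm", "data": {"plan": [0,0,-0.1,0,0.1,0,0,-0.25,0,0.1,0,0,-0.4,0,0.1,0,0,-0.5,0,0.1,0,0,-0.5,0,0.1,0,0,-0.5,0,0.1,0,0,-0.3,0,0.1,0,0,-0.2,0,0.1,0,0,0,0.5,0.1,0,0,0,0.75,0.1,0,0,0,0.5,0.1,0,0,0,0,0.1]}}

```text
time: 6.0
eef_pos: [0.5828, 0.1876, 0.2139]
tool_rot: [[0.004, -1.0, -0.001], [-1.0, -0.004, -0.0], [0.0, 0.001, -1.0]]
wrist_force: [-0.0, 0.2, -2.3]
width: 0.0272
grasp_force: 59.3
```

```bash
python3 - <<'E'
from h import *
out=[]
for n,w in(("top",(170,130,300,250)),("scene",(260,130,400,290))):
    im,d,K,T=grab(n); a,b,c,e=w; i=im[b:e,a:c]
    i=np.clip(cv2.resize(i,(400,400*i.shape[0]//i.shape[1]),interpolation=cv2.INTER_CUBIC)*(1.8 if n=="top" else 1.3),0,255).astype(np.uint8); out.append(cv2.copyMakeBorder(i,0,460-len(i),0,0,cv2.BORDER_CONSTANT))
cv2.imwrite("pics/lift.png",np.hstack(out)[...,::-1])
s=sensors.get_state(); print(s["time"],s["eef_pos"],np.round(s["tool_rot"],3).tolist(),s["wrist_force"],s["moment"],s["width"])
E
```

```text
6.1 [0.58291443 0.1876053  0.21404152] [[0.007, -1.0, -0.001], [-1.0, -0.007, -0.0], [0.0, 0.001, -1.0]] [-0.33905092 -0.825249   -2.56396665] [ 0.02458369  0.01336043 -0.00169284] 0.026879822179932136
```

View pics/lift.png

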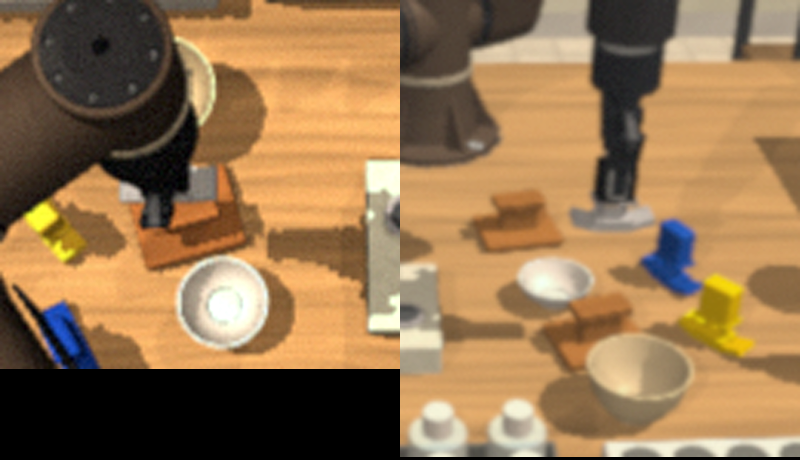

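The block is lifted and held level with the shoe along y (left panel (170,185), right panel (612,215)). The empty stand is visible below it.

>>> {"op": "move_arm", "data": {"plan": [0.3,0.12,0,0,0.1,0.7,0.28,0,0,0.1,0.7,0.28,0,0,0.1,0.7,0.28,0,0,0.1,0.7,0.28,0,0,0.1,0.7,0.28,0,0,0.1,0.7,0.28,0,0,0.1,0.7,0.28,0,0,0.1,0.7,0.28,0,0,0.1,0.44,0.21,0,0,0.1,0,0,0,0,0.1,0,0,0,0,0.1]}}

```text
time: 7.3
eef_pos: [0.4813, -0.067, 0.2147]
tool_rot: [[0.005, -1.0, 0.001], [-1.0, -0.005, 0.0], [-0.0, -0.001, -1.0]]
wrist_force: [0.9, 0.6, -2.3]
width: 0.0274
grasp_force: 59.4
```

```bash
cat > m3.py <<'E'
from h import *
im,d,K,T=grab("scene"); P=pts(d,K,T); x,y,z=np.moveaxis(P,-1,0)
hsv=cv2.cvtColor(im,cv2.COLOR_RGB2HSV).astype(int)
s=sensors.get_state(); e=s["eef_pos"]; print(s["time"],e,s["wrist_force"])
sh=(abs(x-e[0])<.05)&(abs(y-e[1])<.06)&(z<e[2]-.005)&(z>e[2]-.06)&(hsv[...,1]<60)&(hsv[...,2]>90)
q=P[sh]; print("held shoe",len(q),q.min(0).round(4),q.max(0).round(4),np.median(q,0).round(4))
near=(abs(x-.583)<.08)&(abs(y-.187)<.08)
t=near&(z>.05)&(z<.07); q=P[t]
t=cv2.morphologyEx(t.astype(np.uint8),cv2.MORPH_OPEN,np.ones((2,2)))>0
q=P[t]; print("stand top",len(q),np.median(q,0).round(4),np.percentile(q,[3,97],axis=0).round(4).tolist(), cv2.minAreaRect((q[:,:2]*1000).astype(np.float32)))
im,d,K,T=grab("top"); P=pts(d,K,T); x,y,z=np.moveaxis(P,-1,0)
near=(abs(x-.583)<.08)&(abs(y-.187)<.08)
t=near&(z>.048)&(z<.075); t=cv2.morphologyEx(t.astype(np.uint8),cv2.MORPH_OPEN,np.ones((3,3)))>0
q=P[t]; print("stand top",len(q),np.median(q,0).round(4), cv2.minAreaRect((q[:,:2]*1000).astype(np.float32)))
E
python3 m3.py
```

```text
7.35 [ 0.48163049 -0.06652445  0.21468195] [ 0.11492548 -0.28306648 -2.08899502]
held shoe 174 [ 0.4633 -0.1072  0.1733] [ 0.5027 -0.0186  0.2084] [ 0.4914 -0.06    0.1835]
stand top 248 [0.5977 0.1995 0.059 ] [[0.5629, 0.1566, 0.0395], [0.6628, 0.2367, 0.0641]] ((1089.01806640625, 105.76754760742188), (99.52174377441406, 1213.7928466796875), 78.97013092041016)
stand top 185 [0.5853 0.1842 0.0586] ((586.0425415039062, 185.26779174804688), (27.575584411621094, 69.65813446044922), 15.471606254577637)
```

>>> {"op": "move_arm", "data": {"plan": [0,0,0.3,0,0.1,0,0,0.6,0,0.1,0,0,0.6,0,0.1,0,0,0.6,0,0.1,0,0,0.4,0,0.1,0,0,0.25,0,0.1,0,0,0.1,0,0.1,0,0,0,0,0.1,0,0,0,0,0.1]}}

```text
time: 8.3
eef_pos: [0.4822, -0.0663, 0.1011]
tool_rot: [[0.006, -1.0, 0.001], [-1.0, -0.006, 0.0], [-0.0, -0.001, -1.0]]
wrist_force: [-0.5, -0.7, -1.3]
width: 0.0276
grasp_force: 59.5
```

```bash
python3 - <<'E'
from h import *
out=[]
for n,w in(("top",(280,160,400,260)),("scene",(160,170,310,280))):
    im,d,K,T=grab(n); a,b,c,e=w; i=im[b:e,a:c]
    i=np.clip(cv2.resize(i,(400,400*i.shape[0]//i.shape[1]),interpolation=cv2.INTER_CUBIC)*(1.8 if n=="top" else 1.3),0,255).astype(np.uint8); out.append(cv2.copyMakeBorder(i,0,340-len(i),0,0,cv2.BORDER_CONSTANT))
cv2.imwrite("pics/row.png",np.hstack(out)[...,::-1])
E
```

```text
(no output)
```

View pics/row.png

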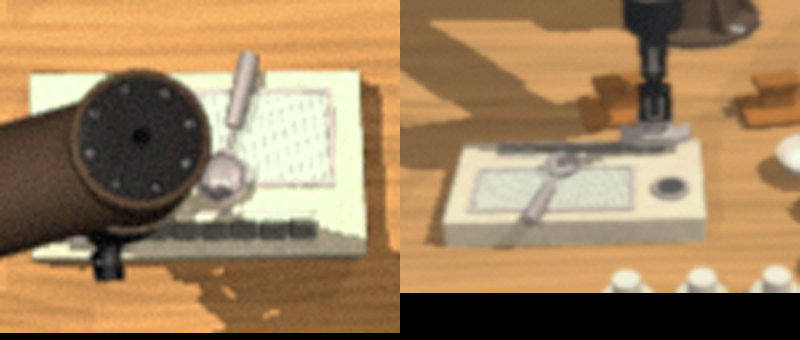

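The shoe sits over the vent end of the row (right panel (655,132)) and lines up with it. Pressing down gradually.

>>> {"op": "move_arm", "data": {"plan": [0,0.02,0.1,0,0.1,0,0,0.1,0,0.1,0,0,0.1,0,0.1,0,0,0,0,0.1,0,0,0,0,0.1]}}

```text
time: 8.9
eef_pos: [0.4807, -0.0665, 0.0883]
tool_rot: [[0.005, -1.0, -0.001], [-1.0, -0.005, -0.0], [0.0, 0.001, -1.0]]
wrist_force: [0.6, 0.1, -2.4]
width: 0.0271
grasp_force: 59.6
```

>>> {"op": "move_arm", "data": {"plan": [0,0,0.05,0,0.1,0,0,0.05,0,0.1,0,0,0,0,0.1,0,0,0,0,0.1]}}

```text
time: 9.3
eef_pos: [0.481, -0.0665, 0.0848]
tool_rot: [[0.005, -1.0, 0.0], [-1.0, -0.005, -0.0], [0.0, -0.0, -1.0]]
wrist_force: [-1.3, 0.4, 4.5]
width: 0.0274
grasp_force: 60.2
```

>>> {"op": "move_arm", "data": {"plan": [0,0,0.05,0,0.1,0,0,0.05,0,0.1,0,0,0,0,0.1,0,0,0,0,0.1]}}

```text
time: 9.7
eef_pos: [0.481, -0.0665, 0.0807]
tool_rot: [[0.005, -1.0, 0.0], [-1.0, -0.005, -0.0], [0.0, -0.0, -1.0]]
wrist_force: [-2.2, 0.9, 6.2]
width: 0.0274
grasp_force: 60.5
```

>>> {"op": "move_arm", "data": {"plan": [0,0,0.03,0,0.1,0.1,0,0,0,0.1,0.15,0,0,0,0.1,0.15,0,0,0,0.1,0.15,0,0,0,0.1,0.15,0,0,0,0.1,0.15,0,0,0,0.1,0.15,0,0,0,0.1,0.15,0,0,0,0.1,0.15,0,0,0,0.1,0.15,0,0,0,0.1,0.15,0,0,0,0.1,0.15,0,0,0,0.1]}}

```text
time: 11.0
eef_pos: [0.4827, -0.1362, 0.08]
tool_rot: [[0.006, -1.0, 0.003], [-1.0, -0.006, 0.0], [-0.0, -0.003, -1.0]]
wrist_force: [-0.6, 3.8, 6.5]
width: 0.0272
grasp_force: 60.6
```

>>> {"op": "move_arm", "data": {"plan": [0.16,0.01,0,0,0.1,0.16,0.01,0,0,0.1,0.16,0,0,0,0.1,0.16,0,0,0,0.1,0.16,0,0,0,0.1,0.16,0,0,0,0.1,0.16,0,0,0,0.1,0.16,0,0,0,0.1,0.16,0,0,0,0.1,0.16,0,0,0,0.1,0.16,0,0,0,0.1,0.16,0,0,0,0.1,0.16,0,0,0,0.1,0.16,0,0,0,0.1,0.16,0,0,0,0.1,0.16,0,0,0,0.1,0.16,0,0,0,0.1,0.16,0,0,0,0.1,0.16,0,0,0,0.1,0.16,0,0,0,0.1]}}

```text
time: 13.0
eef_pos: [0.4822, -0.2646, 0.0799]
tool_rot: [[0.006, -1.0, 0.002], [-1.0, -0.006, -0.0], [0.0, -0.002, -1.0]]
wrist_force: [0.4, 3.0, 7.1]
width: 0.0274
grasp_force: 60.6
```

>>> {"op": "move_arm", "data": {"plan": [0.1,0,0,0,0.1,0.06,0,0,0,0.1,0,0,0,0,0.1,0,0,0,0,0.1,0,0,0,0,0.1,0,0,0,0,0.1]}}

```text
time: 13.6
eef_pos: [0.4822, -0.2713, 0.08]
tool_rot: [[0.006, -1.0, 0.002], [-1.0, -0.006, -0.001], [0.001, -0.002, -1.0]]
wrist_force: [0.6, 1.3, 7.2]
width: 0.0275
grasp_force: 60.6
```

```bash
cat > clips.py <<'E'
from h import *
for n in("top","scene"):
    D=np.load(n+"0.npz"); im,d,K,T=grab(n)
    P0=pts(D["d"],D["K"],D["T"]); P=pts(d,K,T)
    x0=.4785 if n=="top" else .484
    for k in range(8):
        y0=-.166+.098-.028*k
        r=[]
        for Q in(P0,P):
            m=(abs(Q[...,0]-x0)<.009)&(abs(Q[...,1]-y0)<.011)&(Q[...,2]>.025)&(Q[...,2]<.07); r+=[Q[m][:,2].mean()*1000 if m.sum() else np.nan,m.sum()]
        print(n,k,np.round(r,1))
E
python3 clips.py
```

```text
top 0 [42.1 37.   nan  0. ]
top 1 [42.7 41.   nan  0. ]
top 2 [44.1 38.   nan  0. ]
top 3 [43.7 43.   nan  0. ]
top 4 [42.1 41.  40.3 10. ]
top 5 [42.5 42.  39.1 41. ]
top 6 [41.1 41.  55.2 38. ]
top 7 [43.3 43.   nan  0. ]
scene 0 [43.1 23.  40.7 16. ]
scene 1 [42.6 20.  40.6 14. ]
scene 2 [43.5 22.  40.3 19. ]
scene 3 [42.3 22.  40.  21. ]
scene 4 [43.6 12.  40.7  8. ]
scene 5 [42.9 22.  44.4 24. ]
scene 6 [43. 25. 52. 22.]
scene 7 [42.6 24.  54.4 16. ]
```

>>> {"op": "move_arm", "data": {"plan": [0,0,-0.1,0,0.1,0,0,-0.25,0,0.1,0,0,-0.5,0,0.1,0,0,-0.6,0,0.1,0,0,-0.6,0,0.1,0,0,-0.6,0,0.1,0,0,-0.4,0,0.1,0,0,-0.3,0,0.1,0,0,0,0,0.1]}}

```text
time: 14.6
eef_pos: [0.4815, -0.2709, 0.2146]
tool_rot: [[0.005, -1.0, 0.002], [-1.0, -0.005, -0.0], [0.0, -0.002, -1.0]]
wrist_force: [0.5, -0.1, -1.8]
width: 0.0274
grasp_force: 60.5
```

>>> {"op": "move_arm", "data": {"plan": [-0.3,-0.07,0,0,0.1,-0.65,-0.15,0,0,0.1,-0.65,-0.15,0,0,0.1,-0.65,-0.15,0,0,0.1,-0.65,-0.15,0,0,0.1,-0.65,-0.15,0,0,0.1,-0.65,-0.15,0,0,0.1,-0.65,-0.15,0,0,0.1,-0.65,-0.15,0,0,0.1,-0.65,-0.15,0,0,0.1,-0.65,-0.15,0,0,0.1,-0.65,-0.15,0,0,0.1,-0.65,-0.15,0,0,0.1,-0.65,-0.15,0,0,0.1,-0.65,-0.15,0,0,0.1,-0.65,-0.15,0,0,0.1,-0.65,-0.15,0,0,0.1,-0.65,-0.15,0,0,0.1,-0.11,0,0,0,0.1,0,0,0,0,0.1]}}

```text
time: 16.6
eef_pos: [0.5825, 0.189, 0.2115]
tool_rot: [[0.006, -1.0, -0.003], [-1.0, -0.006, -0.001], [0.001, 0.003, -1.0]]
wrist_force: [0.4, -0.4, -2.3]
width: 0.0272
grasp_force: 60.4
```

>>> {"op": "move_arm", "data": {"plan": [0,0,0,-0.5,0.1,0,0,0,-0.75,0.1,0,0,0,-0.5,0.1,0,0,0,0,0.1,0,0,0,0,0.1]}}

```text
time: 17.1
eef_pos: [0.5831, 0.1874, 0.213]
tool_rot: [[0.244, -0.97, -0.001], [-0.97, -0.244, -0.0], [0.0, 0.001, -1.0]]
wrist_force: [-1.0, 0.2, -3.0]
width: 0.0274
grasp_force: 60.4
```

```bash
python3 clips.py; python3 - <<'E'
from h import *
s=sensors.get_state();print(s["time"],s["eef_pos"],s["tool_rot"],s["wrist_force"])
E
```

```text
top 0 [42.1 37.  37.8 37. ]
top 1 [42.7 41.  38.4 35. ]
top 2 [44.1 38.  38.  34. ]
top 3 [43.7 43.  38.9 38. ]
top 4 [42.1 41.  40.9 39. ]
top 5 [42.5 42.  39.7 41. ]
top 6 [41.1 41.  38.5 40. ]
top 7 [43.3 43.  39.7 42. ]
scene 0 [43.1 23.  41.  16. ]
scene 1 [42.6 20.  40.4 17. ]
scene 2 [43.5 22.  41.1 15. ]
scene 3 [42.3 22.  40.7 19. ]
scene 4 [43.6 12.  41.8 11. ]
scene 5 [42.9 22.  39.7 14. ]
scene 6 [43.  25.  40.1 18. ]
scene 7 [42.6 24.  39.5 19. ]
17.2 [0.58333531 0.18769155 0.21318015] [[ 2.44881137e-01 -9.69553071e-01 -2.65840087e-04]
 [-9.69553107e-01 -2.44881122e-01 -8.98648472e-05]
 [ 2.20295200e-05  2.79752288e-04 -9.99999961e-01]] [ 0.7364379   1.11676505 -1.82727753]
```

>>> {"op": "move_arm", "data": {"plan": [0,0,0.3,0,0.1,0,0,0.6,0,0.1,0,0,0.6,0,0.1,0,0,0.5,0,0.1,0,0,0.3,0,0.1,0,0,0.2,0,0.1,0,0,0.1,0,0.1,0,0,0,0,0.1,0,0,0,0,0.1,0,0,0,0,0.1]}}

```text
time: 18.2
eef_pos: [0.584, 0.1883, 0.1102]
tool_rot: [[0.247, -0.969, 0.001], [-0.969, -0.247, 0.001], [-0.0, -0.001, -1.0]]
wrist_force: [1.3, 0.5, -2.2]
width: 0.0269
grasp_force: 60.4
```

>>> {"op": "move_arm", "data": {"plan": [0,0,0.03,0,0.1,0,0,0.03,0,0.1,0,0,0,0,0.1,0,0,0,0,0.1,0,0,0,0,0.1]}}

```text
time: 18.7
eef_pos: [0.5836, 0.1881, 0.1069]
tool_rot: [[0.247, -0.969, -0.0], [-0.969, -0.247, 0.0], [-0.0, 0.0, -1.0]]
wrist_force: [-0.1, 0.0, -2.2]
width: 0.0272
grasp_force: 60.4
```

>>> {"op": "move_arm", "data": {"plan": [0,0,0.03,0,0.1,0,0,0.02,0,0.1,0,0,0,0,0.1,0,0,0,0,0.1]}}

```text
time: 19.1
eef_pos: [0.5837, 0.1882, 0.1054]
tool_rot: [[0.247, -0.969, 0.001], [-0.969, -0.247, 0.0], [-0.0, -0.001, -1.0]]
wrist_force: [-2.1, 0.0, 4.1]
width: 0.0272
grasp_force: 61.1
```

>>> {"op": "move_arm", "data": {"plan": [0,0,0.02,0,0.1,0,0,0,0,0.1,0,0,0,0,0.1,0,0,0,0,0.1]}}

```text
time: 19.5
eef_pos: [0.5837, 0.1883, 0.1043]
tool_rot: [[0.247, -0.969, 0.0], [-0.969, -0.247, 0.0], [-0.0, -0.0, -1.0]]
wrist_force: [-1.7, 0.3, 4.7]
width: 0.0274
grasp_force: 61.1
```

>>> {"op": "move_arm", "data": {"plan": [0,0,-0.02,0,0.1,0,0,0,0,0.33,0,0,0,0,0.4,0,0,0,0,0.5,0,0,0,0,0.6,0,0,0,0,0.75,0,0,0,0,1,0,0,0,0,1,0,0,0,0,1,0,0,0,0,1,0,0,0,0,1,0,0,0,0,1]}}

```text
time: 20.7
eef_pos: [0.5835, 0.1881, 0.1049]
tool_rot: [[0.247, -0.969, -0.0], [-0.969, -0.247, -0.0], [0.0, 0.0, -1.0]]
wrist_force: [-0.2, -0.2, -0.9]
width: 0.0857
grasp_force: 0.0
```

>>> {"op": "move_arm", "data": {"plan": [0,0,-0.1,0,1,0,0,-0.3,0,1,0,0,-0.5,0,1,0,0,-0.6,0,1,0,0,-0.6,0,1,0,0,-0.6,0,1,0,0,-0.6,0,1,0,0,-0.4,0,1,-0.4,0.7,0,0,1,-0.4,0.7,0,0,1,-0.4,0.7,0,0,1,-0.4,0.7,0,0,1,-0.4,0.7,0,0,1,0,0,0,0,1,0,0,0,0,1]}}

```text
time: 22.2
eef_pos: [0.428, 0.2315, 0.2544]
tool_rot: [[0.249, -0.969, 0.002], [-0.969, -0.249, 0.002], [-0.001, -0.002, -1.0]]
wrist_force: [0.2, 0.0, 0.3]
width: 0.0855
grasp_force: 0.0
```

```bash
sed -i 's/held shoe/shoe/' m3.py; python3 - <<'E'
from h import *
out=[]
for n,w in(("top",(170,135,270,260)),("scene",(160,170,360,290))):
    im,d,K,T=grab(n); P=pts(d,K,T); x,y,z=np.moveaxis(P,-1,0)
    q=P[(abs(x-.575)<.06)&(abs(y-.18)<.06)&(z>.136)&(z<.17)]; print(n,len(q),q.mean(0),np.percentile(q[:,2],75))
    a,b,c,e=w; i=im[b:e,a:c]
    i=np.clip(cv2.resize(i,(400,400*i.shape[0]//i.shape[1]),interpolation=cv2.INTER_CUBIC)*(1.8 if n=="top" else 1.3),0,255).astype(np.uint8); out.append(cv2.copyMakeBorder(i,0,500-len(i),0,0,cv2.BORDER_CONSTANT))
cv2.imwrite("pics/end.png",np.hstack(out)[...,::-1])
s=sensors.get_state();print(s["time"],s["eef_pos"],s["wrist_force"],s["width"])
E
```

```text
top 118 [0.58229659 0.19100054 0.1414132 ] 0.14361905009358994
scene 81 [0.58827523 0.19582691 0.14198421] 0.14375397143824223
22.3 [0.42868429 0.2311909  0.25357714] [-0.35151395 -0.72589671 -0.33855611] 0.08505007887966044
```

View pics/end.png

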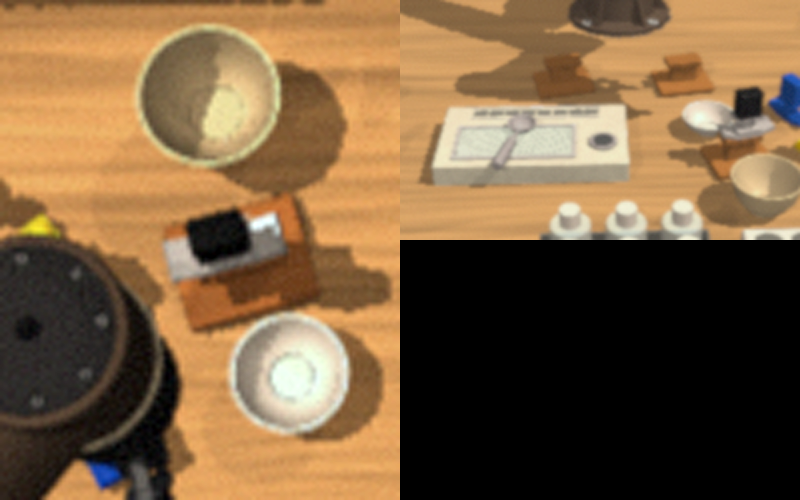

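The block stands upright on its stand: grip at left-panel (218,235), top height 0.1436 m, the same as at the start. It sits about 6 mm further along the stand than before, against a 20 mm limit, and the bystanders haven't moved. Handing in.

```bash
python3 -c "
from workcell import ticket; print(ticket.sign_off())"
```

```text
the job is handed in; nothing more can be done
None
```

I swept the block along the row in one stroke at about 7 N, and depth readings before and after show all eight clips lower. The block is back upright on its stand, about 6 mm off along its length (limit 20 mm), and the job is handed in; the sign-off returned no verdict.

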